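# Hang the hook bracket on the kitchen rail and snap its locking cap home

## Task

Hang the steel hook bracket over the bar of the rail stand, with its hook towards the robot and the bar's upright stud coming up through the bracket's window, and let go of it. Then take the white snap cap and press it onto the stud: it clicks partway, so keep pressing after the click until the cap sits fully home on the bracket. Finish while still holding the cap and pushing it firmly down, do not let go at the end, and leave the other things on the counter where they are.

Things in the scene. Friction and masses are not known exactly. Their poses are not given: they have to be found in the camera images.
- rail: rail stand fixed to the counter: flat steel bar 320 mm long (its y), 24 mm wide (x), 16 mm thick, level on two posts at y = -150 and +150 mm with wooden feet 110 x 45 mm; bar top 120 mm above the counter. Origin on the counter under the bar's middle; its -x side faces the robot. Yaw within 0.3 rad
- stud_base (a point): centre of the bar's top face, at the foot of the upright steel stud (same axes as the rail). The stud is 13 mm thick and 27 mm tall with a tapered tip; four sprung round beads around it, centred 16 mm above this point, stand out to a circle 21 mm across and yield inwards when a cap is pressed over them
- bracket: loose steel hook bracket, an inverted U of 4 mm strip standing on its legs, 0.11 to 0.21 kg. 38 mm across the outsides of the legs (its x), 50 mm long (y), 62 mm high, 30 mm between the legs; window 26 x 28 mm (x, y) in the bridge for the stud. Origin at its foot, midway between the legs. Grip it across the legs from above, fingertips above the hook
- bracket_seat (a point): centre of the underside of the bracket's bridge, 58 mm above its origin; lies on stud_base when the bracket hangs on the bar
- hook_tip (a point): top of the upturned hook at the foot of the bracket's -x leg, 22 mm wide, 18 mm high, reaching out to x = -37 mm; this point is at (-35, 0, 18) mm in the bracket's frame and must hang on the rail's -x side
- stud_tip (a point): tip of the stud, 27 mm above stud_base. As the cap goes down, its lip meets the beads with the mouth about 16 mm above the bar top; the push rises to a peak of 8 to 14 N some 3 mm lower, then drops (click) at about 9 mm; push on until the rim rests on the bracket, mouth 4 mm above the bar top
- cap: loose white plastic snap cap, a plain round knob 40 mm in diameter and 34 mm high, 40 g, standing mouth down; origin at the centre of its underside (the mouth). Blind bore 26 mm deep with a rounded inner lip, 16 to 17 mm clear, narrowest 5 mm above the mouth
- paper_cup: open paper cup, 58 mm wide, 60 mm high, standing between the task's things; origin at the centre of its underside; to be left alone
- crown_cap: flat steel bottle cap, 32 mm wide and only 7 mm high, lying on the counter; not the snap cap; to be left alone
- loaf_tin: dark loaf tin filled with dough, 118 x 258 x 88 mm, on the right side (-y); to be left alone
- coffee_can: black coffee can, 84 mm wide, 130 mm high, on the left side (+y); to be left alone
- wooden_jar: small lidded wooden jar, 94 mm wide, 110 mm high, on the left side; to be left alone
- wooden_spoon: wooden spoon lying on the right side; to be left alone

How it is judged:
By the outcome, as a careful person would: the job done as asked, in the order asked, and still so for the second after the job is handed in, while the arm keeps its last pose, push and grip.
It also fails if it takes over 67 s, if anything falls off the work surface, if the arm or the gripper's body presses on something with over 40 N, if the wrist force passes 120 N, or if a joint passes its speed limit or range.

## Robot

A 7-joint arm with a two-finger parallel gripper is mounted at the origin on the work surface. World frame = base frame: x ahead of the robot, y to its left, z up, the work surface at z = 0. Lengths are in m, angles in rad, forces in N, time in s.
With the tool pointing down it reaches from about 0.35 to 0.9 m from the base axis. Payload 7.2 kg.
Tool frame: the origin (TCP) lies midway between the tips of the shut fingers; the grasp point (between the pads) lies 19 mm behind it; z points along the fingers, y is the line along which they close (so a half turn about z gives the same grasp; the last joint's range is limited). The gripper opens to 88 mm and grips with 3 to 60 N. Pads are 20 mm wide; open, the fingers measure 115 mm over their backs; the gripper's body (75 mm by 178 mm) begins 61 mm behind the grasp point.
Start: joints at [1.162, 0.411, -0.013, 1.596, 0.006, 1.134, -0.082], TCP at [0.209, -0.589, 0.223] pointing down, gripper open.
Joint ranges: [-2.95, 2.95], [-0.29, 1.99], [-1.47, 1.44], [0.14, 2.54], [-1.03, 4.17], [0.13, 1.85], [-2.86, 2.86]. Speed limits (rad/s): [2.39, 2.39, 3.01, 3.01, 3.14, 3.14, 3.14].

## Interface

Orientations are given as a 3x3 rotation matrix whose columns are the frame's x, y, z axes.
In Python, from bench import sensors, grab_frame, bot gives the robot as it stands.
- The arm moves only by the tool apply_moves, never from a script. Its argument "rows" is a list of rows, each a list of 2 entries, a list of its own where there are three numbers: the shift along the tool's x, y, z in mm, then the turn about the tool's z in rad. A call has 1 to 5 rows; each row is the pose to reach, as a shift and turn from the pose commanded when the call began, along the tool's axes at that moment; what a row does not reach only later rows make up. A row lasts 1/12 s, in which the tool goes at most 41.7 mm and 7.16 degrees, less where a joint would pass 70% of its speed; a pose out of reach is approached as far as the arm can. A call with a gripper value outside its range is refused whole. "gripper" is the opening, from 0 (shut) to 1 (fully open), set as the call begins (left out, the last holds). The fingers move at their own pace and stop on an object; "force" is the grip in N (left out, the last holds). Time passes only in rows, so rows that repeat a pose let the fingers close. It gives the time, the measured TCP pose, the force, the opening and the grip force at its end, in the units of the state.
- sensors.get_state(): the state, without advancing time (a new reading comes with each control period).
- grab_frame(name): name is "scene" or "top" or "wrist"; returns a dict with "image" (420x560x3 uint8, red, green, blue), "range_z" (420x560 float32, m along the optical axis (not along the pixel's ray), 0 where there is no reading), "fx", "fy", "cx", "cy" (pixels), "extrinsics" (4x4, takes a point from world to camera coordinates); the wrist camera has in their place "tool_from_camera" (4x4, takes a point from camera to tool coordinates, whose origin is the TCP and whose axes are the flange's). Camera axes: x right, y down, z forward; pixel columns grow to the right and rows downward; lengths in m; the calibration is good to about 2 mm. A picture is of the moment at which its call begins: read the wrist's pose just before it.
- bot.finish_job(): hands the job in; it is judged then, once.
The state is a dict: "t": time; "joints": joint angles; "joint_velocities": joint speeds; "joint_efforts": joint torques, N m; "eef_pos": TCP position; "tcp_rot": TCP orientation; "ft_force": force on the tool from outside, world axes, zero at the start; "ft_torque": the same for the moment, N m; "grip_width": opening from 0.0 (shut) to 1.0 (fully open); "grasp_force": force on a finger pad.
Only numpy, scipy, OpenCV 4.12 (cv2) and the standard library are available. Lean on these libraries where they do the work, as an engineer would, in place of code of your own. Each camera call takes 0.05 s, during which the arm holds its last target. There are 200 camera calls.

## Working session

There is one attempt and no reset: what is moved stays moved. The work goes in short steps, Python scripts to look and compute and a tool call to move; the robot and the scene stay as the last step left them, time stands still between calls to the robot, and variables do not carry over. Pictures are saved under pics/ and viewed, at most 10 in all, crops included, and the job is handed in when it is done.

Besides the shell and the picture viewer there is one more tool, called after ">>>" by a JSON object that holds its "name" and its "arguments". apply_moves: Moves the arm, as the interface text tells. Its arguments: {"type":"object","properties":{"rows":{"type":"array","items":{"type":"array"}},"gripper":{"type":"number"},"force":{"type":"number"}},"required":["rows"]}

```bash
ls; mkdir -p pics; cat > h.py <<'E'
import numpy as np,cv2
from bench import sensors,grab_frame,bot
def save(f,n): cv2.imwrite(f'pics/{n}.png',f['image'][:,:,::-1])
E
python3 - <<'E'
from h import *
import pickle
s=sensors.get_state();print({k:np.round(v,3).tolist() for k,v in s.items()})
fr={}
for n in('scene','top'):
    f=grab_frame(n);save(f,n);fr[n]=f;print(n,f['fx'],f['fy'],f['cx'],f['cy'],np.round(f['extrinsics'],3).tolist())
pickle.dump(fr,open('fr.pkl','wb'))
E
```

```text
pics
{'t': 0.0, 'joints': [1.162, 0.412, -0.013, 1.597, 0.006, 1.134, -0.082], 'joint_velocities': [0.001, -0.001, -0.001, -0.002, 0.0, 0.0, 0.0], 'joint_efforts': [-0.001, -58.795, 0.641, -29.108, -0.054, 0.018, 0.0], 'eef_pos': [0.209, -0.589, 0.222], 'tcp_rot': [[0.942, 0.334, -0.001], [0.334, -0.942, 0.001], [-0.0, -0.002, -1.0]], 'ft_force': [0.074, 0.476, -0.318], 'ft_torque': [-0.046, -0.004, 0.001], 'grasp_force': 0.0, 'grip_width': 0.998}
scene 487.6674744857488 487.6674744857488 280.96033163652214 214.19650895660254 [[-0.679, 0.734, -0.015, 0.34], [0.578, 0.522, -0.627, -0.199], [-0.452, -0.435, -0.779, 1.633], [0.0, 0.0, 0.0, 1.0]]
top 488.4223044095268 488.4223044095268 269.4576748465703 204.4249920313222 [[0.014, -1.0, -0.007, -0.013], [-0.996, -0.013, -0.089, 0.505], [0.089, 0.008, -0.996, 1.636], [0.0, 0.0, 0.0, 1.0]]
```

View pics/scene.png

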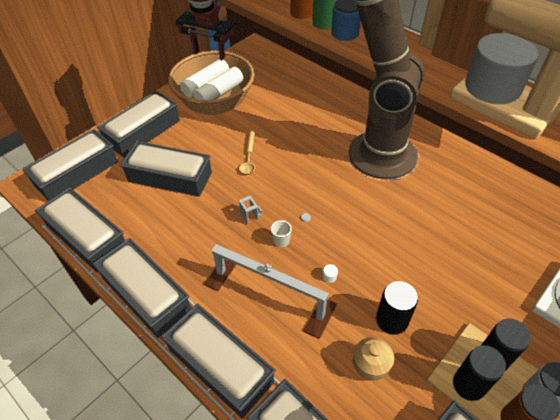

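View pics/top.png

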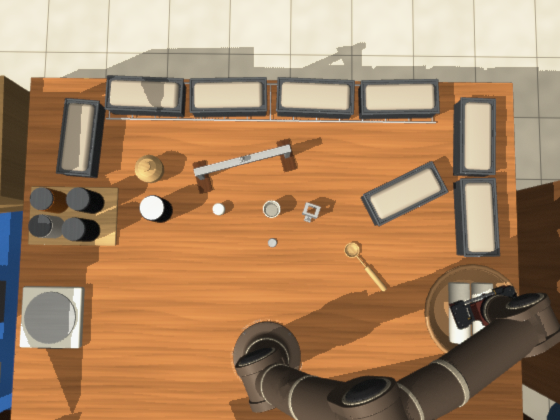

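The scene view shows the bracket at (250,208), the paper cup at (281,233), the crown cap at (306,217), the snap cap at (330,272), and the bar from (218,250) to (325,300) with its stud at (268,267). In the top view the same things are at: bracket (311,212), cup (272,209), cap (218,209), bar (195,172) to (291,150), and stud about (244,158).

```bash
cat >> h.py <<'E'
def ray(f,u,v,E=None):
    E=f['extrinsics'] if E is None else E
    d=np.array([(u-f['cx'])/f['fx'],(v-f['cy'])/f['fy'],1.])
    R=E[:3,:3];return -R.T@E[:3,3],R.T@d
def onz(f,u,v,z,E=None):
    o,d=ray(f,u,v,E);return o+d*(z-o[2])/d[2]
def tri(rs):
    A=np.zeros((3,3));b=np.zeros(3)
    for o,d in rs:
        d=d/np.linalg.norm(d);P=np.eye(3)-np.outer(d,d);A+=P;b+=P@o
    p=np.linalg.solve(A,b)
    return p,max(np.linalg.norm(np.cross(p-o,d/np.linalg.norm(d))) for o,d in rs)
E
python3 - <<'E'
from h import *
import pickle
fr=pickle.load(open('fr.pkl','rb'));t,s=fr['top'],fr['scene']
print('bracket',onz(t,311,212,.05),onz(s,250,208,.05))
print('cap',onz(t,218,209,.034),onz(s,330,268,.034))
print('stud',onz(t,244,157,.147),onz(s,267,264,.147))
print('bar ends',onz(t,195,172,.12),onz(t,291,150,.12))
print('cup',onz(t,272,209,.06),'crown',onz(t,272,243,.007))
a=cv2.resize(t['image'][140:230,180:330],None,fx=5.3,fy=5.3,interpolation=cv2.INTER_CUBIC)
cv2.imwrite('pics/tc.png',a[:,:,::-1])
E
```

```text
bracket [ 0.47872243 -0.14471968  0.05      ] [ 0.48755166 -0.13441746  0.05      ]
cap [0.48592944 0.167379   0.034     ] [0.48268174 0.16494094 0.034     ]
stud [0.64332936 0.07595467 0.147     ] [0.63788658 0.08394145 0.147     ]
bar ends [0.59757092 0.23440322 0.12      ] [ 0.67313811 -0.07359826  0.12      ]
cup [ 0.48624087 -0.01468754  0.06      ] crown [ 0.3744418  -0.01608562  0.007     ]
```

View pics/tc.png

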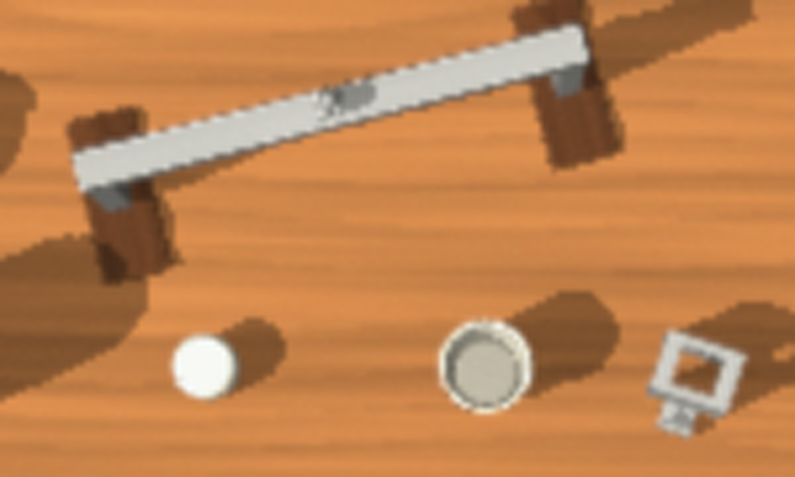

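The bracket is yawed about -0.36 rad with its hook toward the robot, and the rail is yawed about +0.24. I'll check the wrist camera's mounting, then start toward the bracket.

```bash
python3 - <<'E'
from h import *
f=grab_frame('wrist');print(np.round(f['tool_from_camera'],3),f['fx'],f['cx'],f['cy'])
E
```

```text
[[-0.    -0.967 -0.253  0.07 ]
 [ 1.    -0.     0.     0.   ]
 [-0.    -0.253  0.967 -0.162]
 [ 0.     0.     0.     1.   ]] 367.1492481127517 276.55687332168037 212.0964844694303
```

>>> {"name": "apply_moves", "arguments": {"rows": [[[31,-25,-10],-0.12],[[62,-50,-20],-0.24],[[93,-75,-30],-0.36],[[124,-100,-40],-0.48],[[155,-125,-50],-0.6]]}}

```text
t: 0.57
eef_pos: [0.3137, -0.4176, 0.2729]
tcp_rot: [[0.585, 0.811, -0.0], [0.811, -0.585, 0.0], [-0.0, -0.0, -1.0]]
ft_force: [0.1, 0.2, 0.2]
grip_width: 1.001
grasp_force: 0.0
```

>>> {"name": "apply_moves", "arguments": {"rows": [[[41,-3,0],-0.06],[[82,-6,0],-0.12],[[122,-9,0],-0.18],[[162,-12,0],-0.24],[[203,-16,0],-0.265]]}}

```text
t: 0.98
eef_pos: [0.4203, -0.2444, 0.2727]
tcp_rot: [[0.354, 0.935, 0.0], [0.935, -0.354, -0.0], [-0.0, 0.0, -1.0]]
ft_force: [0.9, 1.2, 0.1]
grip_width: 1.001
grasp_force: 0.0
```

```bash
cat >> h.py <<'E'
def wrist():
    s=sensors.get_state();f=grab_frame('wrist')
    T=np.eye(4);T[:3,:3]=s['tcp_rot'];T[:3,3]=s['eef_pos']
    f['extrinsics']=np.linalg.inv(T@f['tool_from_camera']);return s,f
def proj(f,p):
    q=f['extrinsics'][:3,:3]@p+f['extrinsics'][:3,3];return q[0]/q[2]*f['fx']+f['cx'],q[1]/q[2]*f['fy']+f['cy']
E
python3 - <<'E'
from h import *
import pickle
s,f=wrist();save(f,'w1');pickle.dump(f,open('w1.pkl','wb'))
print(s['eef_pos'],s['tcp_rot'],s['joints'],proj(f,np.array([.483,-.14,.062])))
E
```

```text
[ 0.42032435 -0.24435243  0.27274227] [[ 3.54125496e-01  9.35197905e-01  1.07531341e-04]
 [ 9.35197818e-01 -3.54125407e-01 -4.87590869e-04]
 [-4.17914379e-04  2.73231434e-04 -9.99999875e-01]] [ 7.73237004e-01  1.55477100e-01 -3.88831777e-01  1.83232239e+00
  6.43654427e-02  1.16569956e+00  1.28553652e-03] (np.float64(298.24385406194773), np.float64(60.84664894378301))
```

View pics/w1.png

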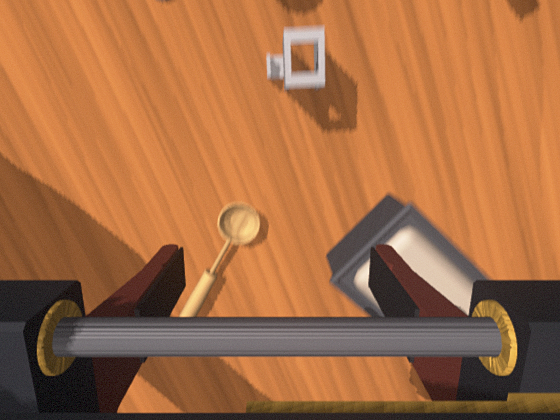

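The wrist view shows the bracket's bridge at about (304,57) with its hook to the left at (276,67). It lines up closely with the tool axes. I'll move nearer for a second view and then measure from both.

>>> {"name": "apply_moves", "arguments": {"rows": [[[28,0,0],0],[[56,0,0],0],[[80,2,0],0],[[80,2,0],0]]}}

```text
t: 1.37
eef_pos: [0.452, -0.1672, 0.2728]
tcp_rot: [[0.351, 0.936, 0.001], [0.936, -0.351, 0.002], [0.002, 0.0, -1.0]]
ft_force: [0.5, 0.0, 0.8]
grip_width: 0.999
grasp_force: 0.0
```

```bash
cat >> h.py <<'E'
def blobs(f,lo=140,smax=45,box=None,amin=60):
    hsv=cv2.cvtColor(f['image'],cv2.COLOR_RGB2HSV)
    m=((hsv[...,1]<smax)&(hsv[...,2]>lo)).astype(np.uint8)
    if box: 
        k=np.zeros_like(m);k[box[1]:box[3],box[0]:box[2]]=1;m*=k
    cs,_=cv2.findContours(m,cv2.RETR_EXTERNAL,cv2.CHAIN_APPROX_NONE)
    return m,[c for c in cs if cv2.contourArea(c)>amin]
E
python3 - <<'E'
from h import *
import pickle
s,f=wrist();save(f,'w2');pickle.dump(f,open('w2.pkl','wb'))
print(s['eef_pos'],s['t'])
g=pickle.load(open('w1.pkl','rb'))
for q in(g,f):
    m,cs=blobs(q,box=(180,0,400,240))
    for c in cs: print(cv2.boundingRect(c),cv2.contourArea(c),cv2.minAreaRect(c))
u,v=map(int,proj(f,np.array([.483,-.14,.062])));print(u,v)
a=cv2.resize(f['image'][max(v-60,0):v+60,u-80:u+80],None,fx=5,fy=5)
cv2.imwrite('pics/w2c.png',a[:,:,::-1]);print(max(v-60,0),u-80)
E
```

```text
[ 0.45199312 -0.16718955  0.27280564] 1.3667
(267, 29, 58, 60) 2506.5 ((295.3853759765625, 58.7898063659668), (57.85596466064453, 57.820274353027344), 87.95458984375)
(265, 124, 55, 52) 1961.5 ((291.79730224609375, 149.78378295898438), (50.707218170166016, 53.543663024902344), 88.66777801513672)
(223, 0, 62, 49) 1488.5 ((253.5, 24.0), (48.0, 61.0), 90.0)
294 150
90 214
```

View pics/w2c.png

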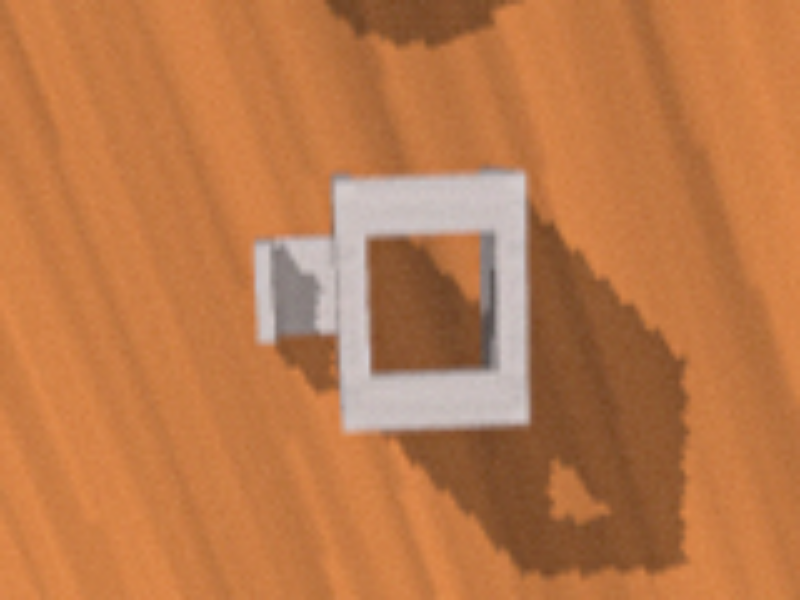

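The crop shows the bridge's corners at (333,178), (525,173), (529,424) and (343,431), with the hook on the left. I'll triangulate the centre of the bridge top from the two wrist views and the top camera.

```bash
cat >> h.py <<'E'
def bridge(f,box,k=27):
    m,cs=blobs(f,box=box);c=max(cs,key=cv2.contourArea)
    z=np.zeros_like(m);cv2.drawContours(z,[c],-1,1,-1)
    z=cv2.morphologyEx(z,cv2.MORPH_OPEN,np.ones((k,k),np.uint8))
    cs,_=cv2.findContours(z,0,1);return cv2.minAreaRect(max(cs,key=cv2.contourArea))
E
python3 - <<'E'
from h import *
import pickle
g,f=[pickle.load(open(n,'rb')) for n in('w1.pkl','w2.pkl')]
rg=bridge(g,(240,0,360,120));rf=bridge(f,(240,90,380,220));print(rg,rf)
p,e=tri([ray(g,*rg[0]),ray(f,*rf[0])]);print('tri',p,e)
for q,r in((g,rg),(f,rf)):
    c=np.array([onz(q,*b,.062) for b in cv2.boxPoints(r)]);print(c.mean(0),np.linalg.norm(np.diff(c,axis=0),axis=1),[np.arctan2(*(c[i+1]-c[i])[[1,0]]) for i in range(3)])
    d=q['range_z'][int(r[0][1])-int(r[1][0]*.0),:];
# depth check on the bridge
c=cv2.boxPoints(rf).mean(0);u=int(c[0]);
for v in (int(c[1]-20),int(c[1]+20)):
    z=f['range_z'][v,u];E=np.linalg.inv(f['extrinsics']);P=np.array([(u-f['cx'])/f['fx']*z,(v-f['cy'])/f['fy']*z,z,1]);print('depth',(E@P)[:3])
print('TCP',sensors.get_state()['eef_pos'])
E
```

```text
((304.0, 58.0), (54.0, 40.0), 90.0) ((299.5, 150.0), (48.0, 37.0), 90.0)
tri [ 0.48756405 -0.14044712  0.07132642] 0.0003115833439355696
[ 0.48880233 -0.13995708  0.062     ] [0.03714958 0.04755485 0.03846617] [np.float64(-0.361989071336022), np.float64(-1.9002400062282867), np.float64(2.7794184145944585)]
[ 0.48741429 -0.14166271  0.062     ] [0.03658467 0.04777147 0.03779707] [np.float64(-0.35929360106598063), np.float64(-1.9016220372571575), np.float64(2.78209687483032)]
depth [ 0.49372341 -0.12268239  0.06125755]
depth [ 0.48028127 -0.16020606  0.06134347]
TCP [ 0.45100203 -0.16971322  0.27262995]
```

>>> {"name": "apply_moves", "arguments": {"rows": [[[14,8,20],-0.01],[[28,16,40],-0.03],[[40,25,60],-0.03],[[40,25,60],-0.03],[[40,25,60],-0.03]]}}

```text
t: 1.83
eef_pos: [0.487, -0.1441, 0.2117]
tcp_rot: [[0.329, 0.944, -0.003], [0.944, -0.329, 0.001], [-0.0, -0.003, -1.0]]
ft_force: [0.7, 0.5, 0.2]
grip_width: 0.998
grasp_force: 0.0
```

```bash
cat >> h.py <<'E'
def pt(f,u,v):
    u,v=int(round(u)),int(round(v));z=f['range_z'][v,u];E=np.linalg.inv(f['extrinsics'])
    return (E@np.array([(u-f['cx'])/f['fx']*z,(v-f['cy'])/f['fy']*z,z,1]))[:3]
def intool(s,p): return np.array(s['tcp_rot']).T@(p-np.array(s['eef_pos']))*1000
E
python3 - <<'E'
from h import *
import time
grab_frame('top')
s,f=wrist();save(f,'w3')
u,v=map(int,proj(f,np.array([.4878,-.141,.062])));print(u,v,s['eef_pos'])
m,cs=blobs(f,lo=130,box=(u-80,max(v-70,0),u+80,v+70));c=max(cs,key=cv2.contourArea)
z=np.zeros_like(m);cv2.drawContours(z,[c],-1,1,-1);
k=33;z=cv2.morphologyEx(z,cv2.MORPH_OPEN,np.ones((k,k),np.uint8))
c=max(cv2.findContours(z,0,1)[0],key=cv2.contourArea)
h=cv2.convexHull(c);a=cv2.approxPolyDP(h,5,True)[:,0];print(a.tolist(),cv2.minAreaRect(c))
r=cv2.boxPoints(cv2.minAreaRect(c));w=np.array([onz(f,*b,.062) for b in r]);print(np.linalg.norm(np.diff(w,axis=0),axis=1),w.mean(0),'tool',intool(s,w.mean(0)))
w=np.array([onz(f,*b,.062) for b in a]);print([intool(s,q).round(1).tolist() for q in w])
cx,cy=r.mean(0)
print('depth',pt(f,cx,cy-26),pt(f,cx,cy+26))
E
```

```text
274 194 [ 0.48731737 -0.14465974  0.2126905 ]
[[296, 166], [296, 221], [255, 221], [254, 166]] ((274.9999694824219, 193.49998474121094), (54.99999237060547, 41.99999237060547), 90.0)
[0.03577186 0.04875094 0.03718949] [ 0.48805125 -0.14093983  0.062     ] tool [  3.81666603  -0.36937649 150.68941107]
[[28.2, 17.6, 150.7], [-20.6, 18.2, 150.7], [-20.6, -18.1, 150.7], [28.2, -18.2, 150.7]]
depth [ 0.49581786 -0.11879248  0.06162901] [ 0.48059561 -0.16219594  0.06202545]
```

The centre measures (0.488, -0.141) with its top at 62 mm, which agrees with the stated sizes. I'll descend and grip.

>>> {"name": "apply_moves", "arguments": {"rows": [[[4,0,38],0],[[4,0,76],0],[[4,0,114],0],[[4,0,152],0],[[4,0,182],0]]}}

```text
t: 2.35
eef_pos: [0.4886, -0.1414, 0.0296]
tcp_rot: [[0.331, 0.944, 0.0], [0.944, -0.331, -0.001], [-0.001, 0.001, -1.0]]
ft_force: [0.4, -0.2, -0.2]
grip_width: 1.002
grasp_force: 0.0
```

>>> {"name": "apply_moves", "arguments": {"rows": [[[0,0,0],0],[[0,0,0],0],[[0,0,0],0],[[0,0,0],0],[[0,0,0],0]], "gripper": 0.2, "force": 25}}

```text
t: 2.77
eef_pos: [0.4907, -0.1405, 0.0329]
tcp_rot: [[0.329, 0.944, 0.004], [0.944, -0.329, -0.001], [-0.0, 0.004, -1.0]]
ft_force: [0.6, -0.6, 0.0]
grip_width: 0.661
grasp_force: 0.0
```

>>> {"name": "apply_moves", "arguments": {"rows": [[[0,0,0],0],[[0,0,0],0],[[0,0,0],0],[[0,0,0],0],[[0,0,0],0]]}}

```text
t: 3.18
eef_pos: [0.4893, -0.1398, 0.0312]
tcp_rot: [[0.329, 0.944, 0.0], [0.944, -0.329, -0.0], [-0.0, 0.0, -1.0]]
ft_force: [-2.6, 0.6, 6.9]
grip_width: 0.432
grasp_force: 25.0
```

Gripped: the opening corresponds to 38 mm and the force is 25 N. I'll lift, then travel while turning to the rail yaw, stopping short of the stud so I can see it.

>>> {"name": "apply_moves", "arguments": {"rows": [[[0,0,-30],0],[[0,0,-70],0],[[0,0,-110],0],[[0,0,-150],0],[[0,0,-190],0]]}}

```text
t: 3.6
eef_pos: [0.4886, -0.1394, 0.2224]
tcp_rot: [[0.328, 0.945, -0.0], [0.945, -0.328, 0.0], [0.0, -0.001, -1.0]]
ft_force: [0.5, -1.3, -1.9]
grip_width: 0.431
grasp_force: 25.0
```

>>> {"name": "apply_moves", "arguments": {"rows": [[[32,18,-5],-0.11],[[64,36,-10],-0.22],[[97,54,-15],-0.33],[[130,73,-20],-0.45],[[162,91,-20],-0.57]]}}

```text
t: 4.02
eef_pos: [0.6299, -0.0154, 0.2417]
tcp_rot: [[-0.238, 0.971, 0.002], [0.971, 0.238, -0.0], [-0.001, 0.001, -1.0]]
ft_force: [-0.6, -0.2, -1.6]
grip_width: 0.432
grasp_force: 25.0
```

>>> {"name": "apply_moves", "arguments": {"rows": [[[11,30,0],0],[[11,30,0],0],[[11,30,0],0],[[11,30,0],0]]}}

```text
t: 4.35
eef_pos: [0.6544, 0.0006, 0.2398]
tcp_rot: [[-0.233, 0.973, -0.002], [0.973, 0.233, -0.0], [-0.0, -0.002, -1.0]]
ft_force: [-0.2, -0.2, -0.7]
grip_width: 0.428
grasp_force: 25.0
```

```bash
python3 - <<'E'
from h import *
import pickle
s,f=wrist();save(f,'w4');pickle.dump((s,f),open('w4.pkl','wb'))
print(s['eef_pos'],s['tcp_rot'],s['grip_width'],s['joints'],proj(f,np.array([.638,.08,.12])))
E
```

```text
[6.54419881e-01 6.07388159e-04 2.39797392e-01] [[-2.32728365e-01  9.72540207e-01 -1.74739413e-03]
 [ 9.72541776e-01  2.32727892e-01 -4.71882525e-04]
 [-5.22573746e-05 -1.80923424e-03 -9.99998362e-01]] 0.42769792551589775 [ 0.32359978  0.52011465 -0.59989115  1.46438869  0.30009646  1.25138584
 -0.07455757] (np.float64(278.80517389220455), np.float64(98.75951552578638))
```

View pics/w4.png

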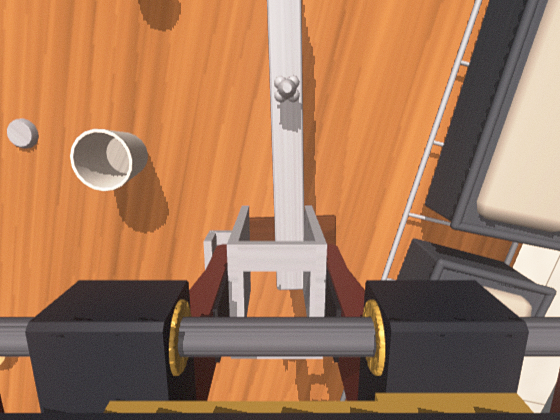

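The wrist view shows the stud with its beads at (287,88) on the bar, which runs vertically from about (283,5) to (289,180). The held bracket's bridge has its front edge from (231,243) to (325,243), and the hook is at left (toward the robot). Next I'll measure the bar edges, the stud, and the bracket's pose in the hand.

```bash
python3 - <<'E'
from h import *
import pickle
s,f=pickle.load(open('w4.pkl','rb'))
hsv=cv2.cvtColor(f['image'],cv2.COLOR_RGB2HSV)
m=((hsv[...,1]<60)&(hsv[...,2]>120))
E=[]
for v in list(range(3,70,3))+list(range(145,195,3)):
    u=np.where(m[v,255:320])[0]+255
    E.append((v,u.min(),u.max(),len(u)))
E=np.array(E)
L=[onz(f,a-.5,v,.12) for v,a,b,n in E];R=[onz(f,b+.5,v,.12) for v,a,b,n in E];L=np.array(L);R=np.array(R)
C=(L+R)/2;dirs=[]
for P in(L,R,C):
    vx,vy,x0,y0=cv2.fitLine(P[:,:2].astype(np.float32),cv2.DIST_HUBER,0,.01,.01).ravel();
    if vy<0:vx,vy=-vx,-vy
    print('yaw',np.arctan2(-vx,vy),x0,y0)
print('width',np.median((R-L)@np.array([.971,.238,0])))
print('z bar',[pt(f,u,v)[2].round(4) for u,v in((284,30),(284,50),(288,150))],'bar pt')
n=np.array([-vy,vx]);
for z,v in((.136,88),):
    p=onz(f,287,v,z);t=(p[:2]-[x0,y0])@np.array([vx,vy]);print('bead pt',p,'foot on bar line',[x0+vx*t,y0+vy*t])
# zoom stud and bracket
a=cv2.resize(f['image'][65:135,250:330],None,fx=5,fy=5);b=cv2.resize(f['image'][195:335,190:350],None,fx=2.5,fy=2.5)
cv2.imwrite('pics/w4c.png',np.hstack([a,b])[:,:,::-1])
print('bridge depth in tool',[intool(s,pt(f,u,v)).round(1).tolist() for u,v in((278,250),(278,262),(238,262),(318,262),(238,300),(318,300))])
E
```

```text
yaw 0.2669613 0.6314588 0.07964069
yaw 0.2636488 0.6542048 0.08507603
yaw 0.26610166 0.64255345 0.08334508
width 0.023408700467091578
z bar [np.float64(0.1197), np.float64(0.1197), np.float64(0.1201)] bar pt
bead pt [0.64189108 0.08750516 0.136     ] foot on bar line [np.float64(0.641452161694773), np.float64(0.08738552371626979)]
bridge depth in tool [[19.4, 1.4, -29.7], [15.0, 1.4, -30.8], [14.6, -14.0, -29.8], [14.9, 16.7, -30.7], [-1.7, -14.5, -29.5], [-1.0, 17.1, -30.9]]
```

View pics/w4c.png

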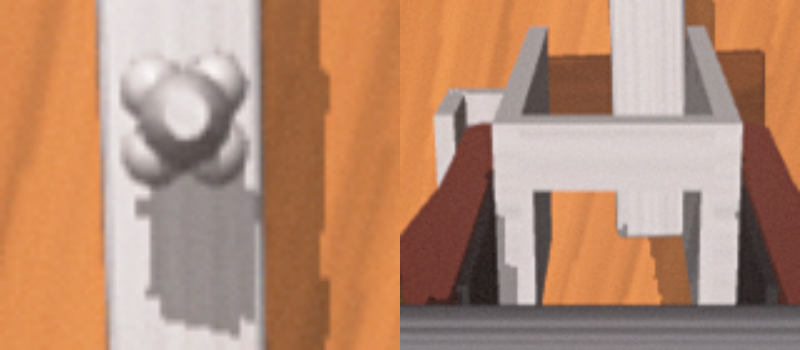

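```bash
python3 - <<'E'
from h import *
import pickle
s,f=pickle.load(open('w4.pkl','rb'))
o=np.array(s['eef_pos'])
for u,v in((228,244.2),(326.8,244.2),(244,271.2),(310,271.2)):
    print(intool(s,onz(f,u,v,o[2]+.0305)).round(2))
st=onz(f,286.8,88.6,.136);tp=onz(f,287.2,88,.147);print(st,tp,intool(s,st))
fr=pickle.load(open('fr.pkl','rb'))
for n in('top','scene'):
    q=fr[n];print(n,proj(q,np.array([st[0],st[1],.145])))
s=sensors.get_state();print(s['eef_pos'],np.arctan2(s['tcp_rot'][1][0],s['tcp_rot'][0][0]),s['t'])
E
```

```text
[ 22.1  -17.53 -30.47]
[ 22.09  19.85 -30.54]
[ 11.07 -11.73 -30.48]
[ 11.06  13.74 -30.53]
[0.64185117 0.08709315 0.136     ] [0.64190928 0.08673378 0.147     ] [ 87.0415408    8.09186774 103.77837332]
top (np.float64(240.51818025779698), np.float64(157.53428793312602))
scene (np.float64(266.83898962531646), np.float64(266.1912927890175))
[ 6.54325509e-01 -1.00936951e-05  2.40232491e-01] 1.804777634859672 4.4
```

The relative shift comes to (90, 7) mm with a turn of -0.032 rad. I'll move above the stud, lower until the feet are just above the bar, and look.

>>> {"name": "apply_moves", "arguments": {"rows": [[[30,2,0],-0.01],[[60,5,0],-0.02],[[90,7,0],-0.032],[[90,7,20],-0.032],[[90,7,50],-0.032]]}}

```text
t: 4.82
eef_pos: [0.6417, 0.0923, 0.1941]
tcp_rot: [[-0.266, 0.964, 0.007], [0.964, 0.266, 0.001], [-0.001, 0.007, -1.0]]
ft_force: [1.0, -0.7, -1.6]
grip_width: 0.433
grasp_force: 25.0
```

>>> {"name": "apply_moves", "arguments": {"rows": [[[0,0,15],0],[[0,0,30],0],[[0,0,30],0],[[0,0,30],0]]}}

```text
t: 5.15
eef_pos: [0.6403, 0.0887, 0.1606]
tcp_rot: [[-0.262, 0.965, -0.001], [0.965, 0.262, -0.001], [-0.001, -0.001, -1.0]]
ft_force: [-0.1, -0.1, -1.1]
grip_width: 0.431
grasp_force: 25.0
```

```bash
python3 - <<'E'
from h import *
import pickle
s,f=wrist();pickle.dump((s,f),open('w5.pkl','wb'));w=f['image'][120:330,140:420]
t=grab_frame('top')
a=cv2.resize(w,(560,420));b=cv2.resize(t['image'][130:190,210:275],None,fx=4,fy=4)
c=grab_frame('scene')['image'][225:295,235:300];c=cv2.resize(c,(260,180))
b=cv2.resize(b,(260,240));cv2.imwrite('pics/w5.png',np.hstack([a,np.vstack([b,c])])[:,:,::-1])
print(s['eef_pos'],s['ft_force'],np.arctan2(s['tcp_rot'][1][0],s['tcp_rot'][0][0]))
E
```

```text
[0.64026102 0.0887433  0.16062606] [-0.05048518 -0.0527209  -1.07770293] 1.8363902196082749
```

View pics/w5.png

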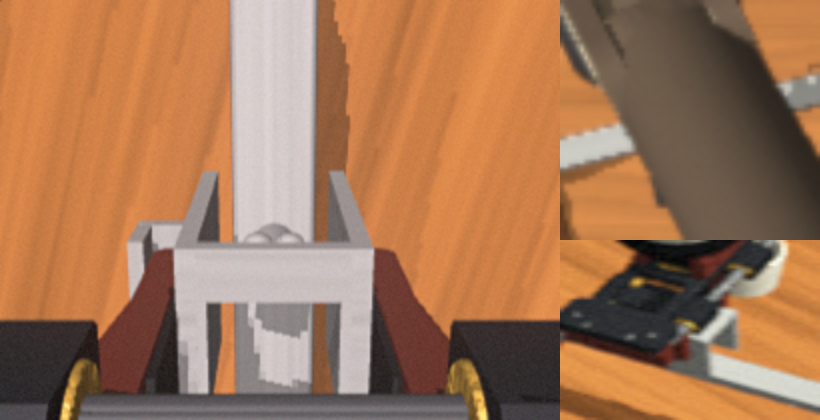

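The picture shows the bar centred between the legs (bar mid-line at u≈273, legs' mid at u≈274) with the beads in line with the window. I'll lower it gently.

>>> {"name": "apply_moves", "arguments": {"rows": [[[0,0,15],0],[[0,0,30],0],[[0,0,45],0],[[0,0,55],0],[[0,0,61],0]]}}

```text
t: 5.72
eef_pos: [0.6408, 0.0898, 0.0992]
tcp_rot: [[-0.264, 0.965, -0.0], [0.965, 0.264, -0.0], [-0.0, -0.0, -1.0]]
ft_force: [-0.9, -0.3, -0.7]
grip_width: 0.436
grasp_force: 24.8
```

>>> {"name": "apply_moves", "arguments": {"rows": [[[0,0,1],0],[[0,0,3],0],[[0,0,5],0],[[0,0,6],0],[[0,0,6],0]]}}

```text
t: 6.13
eef_pos: [0.6411, 0.0902, 0.0939]
tcp_rot: [[-0.264, 0.965, 0.0], [0.965, 0.264, 0.0], [-0.0, 0.0, -1.0]]
ft_force: [0.4, 0.3, -2.0]
grip_width: 0.439
grasp_force: 24.8
```

>>> {"name": "apply_moves", "arguments": {"rows": [[[0,0,1],0],[[0,0,1],0],[[0,0,1],0]]}}

```text
t: 6.38
eef_pos: [0.641, 0.0902, 0.0928]
tcp_rot: [[-0.264, 0.965, 0.0], [0.965, 0.264, 0.0], [-0.0, 0.0, -1.0]]
ft_force: [-0.3, -0.2, -1.4]
grip_width: 0.438
grasp_force: 24.8
```

>>> {"name": "apply_moves", "arguments": {"rows": [[[0,0,0.5],0],[[0,0,1],0],[[0,0,1.5],0],[[0,0,2],0]]}}

```text
t: 6.72
eef_pos: [0.6409, 0.0901, 0.0906]
tcp_rot: [[-0.264, 0.965, -0.0], [0.965, 0.264, -0.0], [-0.0, -0.0, -1.0]]
ft_force: [0.7, -0.4, -1.5]
grip_width: 0.433
grasp_force: 24.8
```

```bash
python3 - <<'E'
from h import *
s,f=wrist();save(f,'w6')
print(s['eef_pos'])
for u,v in((278,262),(238,262),(318,262),(285,60),(285,100),(285,150)): print(intool(s,pt(f,u,v)).round(1),pt(f,u,v).round(4))
cv2.imwrite('pics/w6c.png',cv2.resize(f['image'][130:330,150:410],(780,600))[:,:,::-1])
E
```

```text
[0.64089248 0.09013066 0.0905901 ]
[ 17.9   1.3 -37.9] [0.6375 0.1078 0.1285]
[ 17.9 -13.1 -37.9] [0.6235 0.104  0.1285]
[ 18.   15.8 -38.1] [0.6514 0.1116 0.1286]
[ 87.2   3.7 -29.5] [0.6214 0.1752 0.1201]
[ 74.3   3.8 -29.3] [0.6249 0.1628 0.1199]
[ 57.1   3.9 -28. ] [0.6296 0.1463 0.1186]
```

View pics/w6c.png

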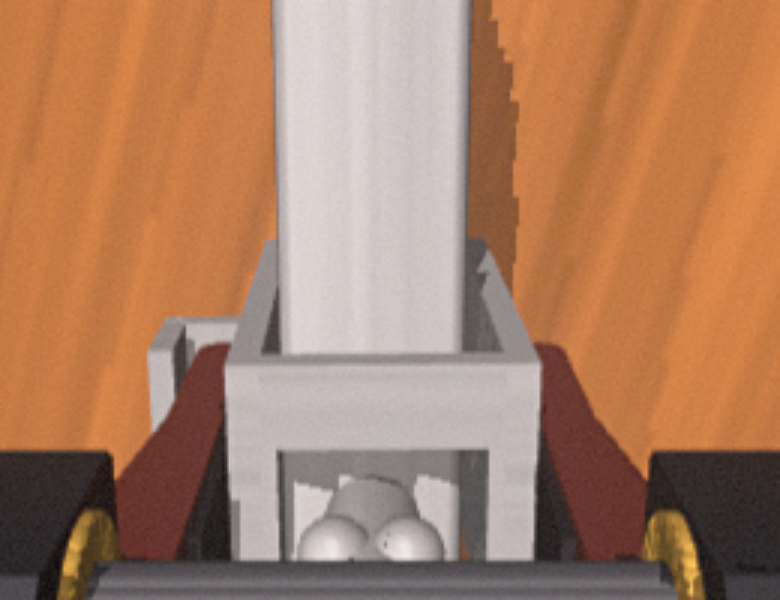

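The bracket is on the bar with the stud in the window, but the bridge top reads 128.5 mm instead of 124, so it has slid up in the grip. I'll ease down a little and compare with the previous frame.

>>> {"name": "apply_moves", "arguments": {"rows": [[[0,0,1],0],[[0,0,2],0],[[0,0,3],0],[[0,0,3],0]]}}

```text
t: 7.1
eef_pos: [0.6408, 0.0901, 0.0874]
tcp_rot: [[-0.264, 0.965, -0.0], [0.965, 0.264, -0.0], [0.0, -0.0, -1.0]]
ft_force: [-0.4, -0.2, -1.3]
grip_width: 0.438
grasp_force: 24.8
```

```bash
python3 - <<'E'
from h import *
import pickle
s,f=pickle.load(open('w5.pkl','rb'));print('w5',[intool(s,pt(f,u,v)).round(1)[2] for u,v in((278,262),(238,262),(318,262),(232,300),(318,300))])
s,f=wrist();print(s['eef_pos'],s['ft_force'],s['grip_width'],[intool(s,pt(f,u,v)).round(1)[2] for u,v in((278,262),(238,262),(318,262),(232,300),(318,300))],pt(f,278,262))
E
```

```text
w5 [np.float64(-30.4), np.float64(-29.0), np.float64(-29.9), np.float64(-30.8), np.float64(-28.3)]
[0.64075043 0.09012698 0.08735586] [-0.36316996 -0.20893219 -1.31810708] 0.43843174059433476 [np.float64(-37.3), np.float64(-36.9), np.float64(-36.2), np.float64(-37.4), np.float64(-37.9)] [0.63740314 0.10751811 0.12465445]
```

The bridge top is now at 124.6 mm, so it is essentially seated. One more small push, then release.

>>> {"name": "apply_moves", "arguments": {"rows": [[[0,0,0.5],0],[[0,0,1],0],[[0,0,1.5],0],[[0,0,1.5],0]]}}

```text
t: 7.48
eef_pos: [0.6409, 0.0901, 0.0861]
tcp_rot: [[-0.264, 0.965, 0.0], [0.965, 0.264, -0.0], [-0.0, 0.0, -1.0]]
ft_force: [0.2, 0.2, -1.3]
grip_width: 0.432
grasp_force: 24.8
```

>>> {"name": "apply_moves", "arguments": {"rows": [[[0,0,0],0],[[0,0,0],0],[[0,0,0],0],[[0,0,0],0],[[0,0,0],0]], "gripper": 0.6}}

```text
t: 7.9
eef_pos: [0.6409, 0.0902, 0.0862]
tcp_rot: [[-0.264, 0.965, 0.0], [0.965, 0.264, -0.0], [-0.0, 0.0, -1.0]]
ft_force: [0.2, -0.4, -0.3]
grip_width: 0.602
grasp_force: 0.0
```

>>> {"name": "apply_moves", "arguments": {"rows": [[[0,0,-15],0],[[0,0,-45],0],[[0,0,-85],0],[[0,0,-120],0],[[0,0,-150],0]]}}

```text
t: 8.32
eef_pos: [0.6411, 0.0905, 0.2389]
tcp_rot: [[-0.264, 0.965, 0.002], [0.965, 0.264, 0.001], [0.0, 0.002, -1.0]]
ft_force: [0.5, 0.1, -0.1]
grip_width: 0.6
grasp_force: 0.0
```

```bash
python3 - <<'E'
from h import *
import pickle
s,f=wrist();pickle.dump((s,f),open('w7.pkl','wb'));u,v=map(int,proj(f,np.array([.642,.0865,.124])));print(u,v,s['eef_pos'])
y0=max(0,v-60);cv2.imwrite('pics/w7c.png',cv2.resize(f['image'][y0:y0+120,u-80:u+80],(800,600))[:,:,::-1]);print(u-80,y0)
E
```

```text
274 212 [0.64111862 0.09048454 0.23887406]
194 152
```

View pics/w7c.png

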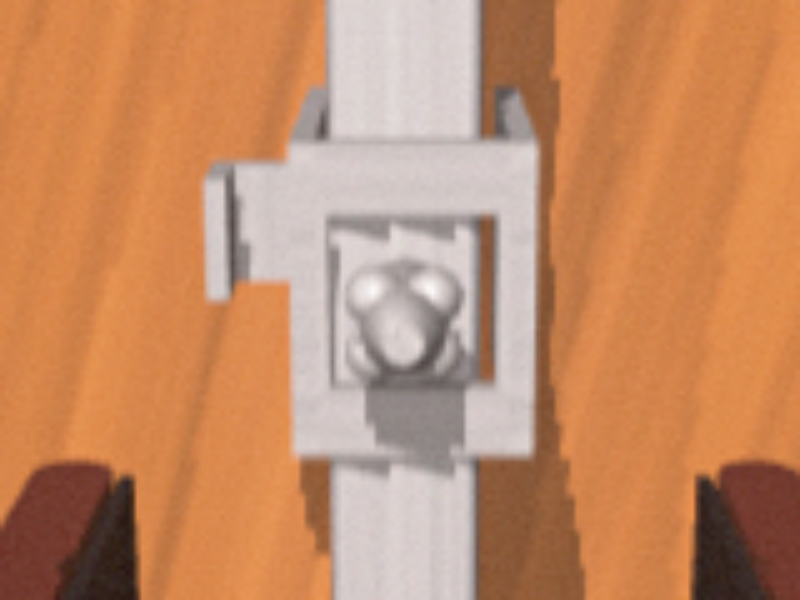

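The picture shows the bracket hung on the bar with the bead cluster at about (404,315) inside the window and the hook on the robot side. Next is the cap.

>>> {"name": "apply_moves", "arguments": {"rows": [[[26,-29,0],0],[[52,-58,0],0],[[78,-87,0],0],[[104,-116,0],0],[[115,-130,0],0]]}}

```text
t: 8.78
eef_pos: [0.4809, 0.1695, 0.2363]
tcp_rot: [[-0.268, 0.963, -0.001], [0.963, 0.268, -0.0], [0.0, -0.001, -1.0]]
ft_force: [0.8, 0.4, 0.2]
grip_width: 0.599
grasp_force: 0.0
```

```bash
python3 - <<'E'
from h import *
import pickle
s,f=pickle.load(open('w7.pkl','rb'))
print('stud',onz(f,274.6,152+63,.136),onz(f,276,220,.147))
grab_frame('top');grab_frame('top')
s,f=wrist();pickle.dump((s,f),open('w8.pkl','wb'));save(f,'w8')
u,v=map(int,proj(f,np.array([.484,.166,.034])));print(u,v,s['eef_pos'])
m,cs=blobs(f,lo=150,smax=40,box=(u-70,max(0,v-70),u+70,v+70),amin=300)
for c in cs:
    (a,b),r=cv2.minEnclosingCircle(c);p=onz(f,a,b,.034);print((a,b),r,cv2.fitEllipse(c),p,pt(f,a,b),intool(s,p))
E
```

```text
stud [0.64157692 0.0877863  0.136     ] [0.64276137 0.08734888 0.147     ]
276 189 [0.48237474 0.1687355  0.23670687]
(283.0, 184.11538696289062) 20.140321731567383 ((282.8568115234375, 184.2905731201172), (37.110103607177734, 39.47612380981445), 176.79388427734375) [0.48926539 0.17289292 0.034     ] [0.48929346 0.17285489 0.03312016] [  2.33263045   7.65094207 202.70881106]
```

View pics/w8.png

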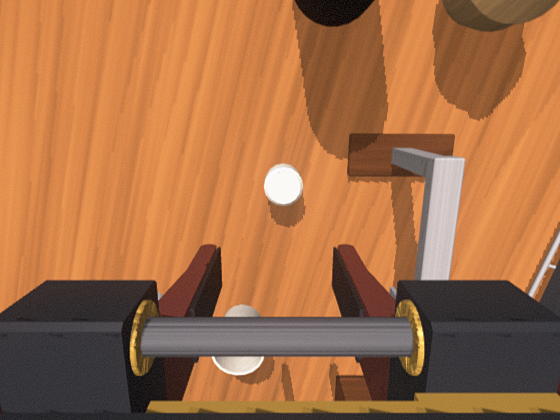

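The wrist view shows the cap at (283,184), with the rail's foot well clear to the right. I'll go halfway down and refine.

>>> {"name": "apply_moves", "arguments": {"rows": [[[2,7,30],0],[[2,7,65],0],[[2,7,100],0],[[2,7,130],0],[[2,7,130],0]]}}

```text
t: 9.35
eef_pos: [0.4894, 0.168, 0.1006]
tcp_rot: [[-0.262, 0.965, -0.008], [0.965, 0.262, -0.003], [-0.0, -0.009, -1.0]]
ft_force: [0.3, -1.5, -1.1]
grip_width: 0.602
grasp_force: 0.0
```

```bash
python3 - <<'E'
from h import *
grab_frame('top');grab_frame('top')
s,f=wrist();save(f,'w9')
u,v=map(int,proj(f,np.array([.489,.1725,.034])));print(u,v,s['eef_pos'])
m,cs=blobs(f,lo=150,smax=40,box=(u-70,max(0,v-70),u+70,v+70),amin=300)
for c in cs:
    b=cv2.boundingRect(c);(a,q),r=cv2.minEnclosingCircle(c);p=onz(f,a,q,.034);print(b,(a,q),r,p,pt(f,a,q),intool(s,p))
E
```

```text
272 218 [0.49178666 0.17009605 0.10569137]
(244, 185, 58, 64) (273.0, 216.43650817871094) 31.57942771911621 [0.48905821 0.1743173  0.034     ] [0.48900402 0.17450349 0.03361851] [ 4.76196027 -1.36797422 71.69636726]
```

>>> {"name": "apply_moves", "arguments": {"rows": [[[5,-2,25],0],[[5,-2,50],0],[[5,-2,75],0],[[5,-2,95],0],[[5,-2,101],0]]}}

```text
t: 9.92
eef_pos: [0.4889, 0.1746, 0.0048]
tcp_rot: [[-0.263, 0.965, 0.0], [0.965, 0.263, -0.0], [-0.0, 0.0, -1.0]]
ft_force: [0.0, 0.2, 0.3]
grip_width: 0.603
grasp_force: 0.0
```

>>> {"name": "apply_moves", "arguments": {"rows": [[[0,0,0],0],[[0,0,0],0],[[0,0,0],0],[[0,0,0],0],[[0,0,0],0]], "gripper": 0.3, "force": 55}}

```text
t: 10.33
eef_pos: [0.4895, 0.1753, 0.0068]
tcp_rot: [[-0.264, 0.965, 0.003], [0.965, 0.264, 0.001], [-0.0, 0.003, -1.0]]
ft_force: [-0.9, -0.3, 8.2]
grip_width: 0.44
grasp_force: 55.0
```

>>> {"name": "apply_moves", "arguments": {"rows": [[[0,0,0],0],[[0,0,0],0],[[0,0,-20],0],[[0,0,-50],0],[[0,0,-90],0]]}}

```text
t: 10.75
eef_pos: [0.4866, 0.1742, 0.095]
tcp_rot: [[-0.264, 0.964, -0.004], [0.964, 0.264, -0.001], [0.0, -0.004, -1.0]]
ft_force: [1.4, -0.6, -0.7]
grip_width: 0.442
grasp_force: 55.0
```

>>> {"name": "apply_moves", "arguments": {"rows": [[[0,0,-30],0],[[0,0,-60],0],[[0,0,-90],0],[[0,0,-90],0],[[0,0,-90],0]]}}

```text
t: 11.17
eef_pos: [0.4892, 0.1751, 0.1874]
tcp_rot: [[-0.263, 0.965, 0.005], [0.965, 0.263, 0.001], [-0.001, 0.005, -1.0]]
ft_force: [-0.3, -0.8, -0.1]
grip_width: 0.44
grasp_force: 55.0
```

```bash
python3 - <<'E'
from h import *
import pickle
grab_frame('top')
s,f=wrist();save(f,'w10');pickle.dump((s,f),open('w10.pkl','wb'))
print(s['eef_pos'],s['grip_width'])
m,cs=blobs(f,lo=150,smax=40,box=(200,190,360,360),amin=200)
for c in cs:
    b=cv2.boundingRect(c);a,q=b[0]+b[2]/2,b[1]+12
    print(b,intool(s,pt(f,a,q)),[intool(s,pt(f,a,q+d))[2].round(1) for d in(-5,10,20,30)])
    zt=s['eef_pos'][2]+.030
    top=onz(f,a,b[1],zt);print('top edge',intool(s,top),'L',intool(s,onz(f,b[0],b[1]+30,zt)),'R',intool(s,onz(f,b[0]+b[2],b[1]+30,zt)))
E
```

```text
[0.48837174 0.17461521 0.18587348] 0.440058710999875
(230, 234, 94, 83) [ 14.31693698   1.05123232 -11.21690185] [np.float64(-5.7), np.float64(-23.5), np.float64(-26.6), np.float64(-26.7)]
top edge [ 25.96407088   1.00183662 -30.0177239 ] L [ 13.84440864 -17.10393064 -30.04065375] R [ 13.78413184  19.12374718 -29.97657223]
```

View pics/w10.png

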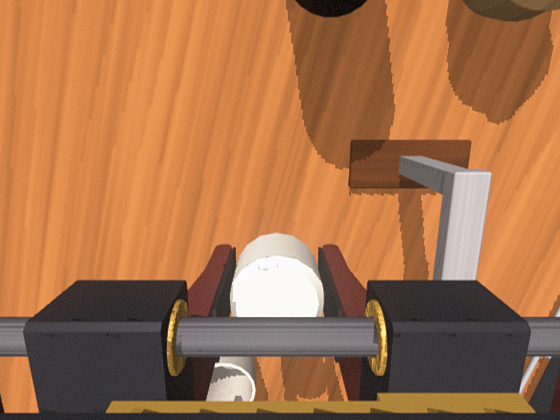

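The cap is held with its top face from v≈257 down, centred at u≈277, and with its left and right edges at 231 and 324. I'll fit the top circle to get its offset in the hand.

```bash
python3 - <<'E'
from h import *
import pickle
s,f=pickle.load(open('w10.pkl','rb'))
g=f['image'].astype(int).sum(2)//3
print([int(x) for x in g[232:318:3,277]])
th=236
m=(g>th).astype(np.uint8);m[:, :215]=0;m[:,340:]=0;m[:240]=0;m[316:]=0
m=cv2.morphologyEx(m,cv2.MORPH_OPEN,np.ones((5,5)))
c=max(cv2.findContours(m,0,1)[0],key=cv2.contourArea);print(cv2.boundingRect(c))
P=np.array([intool(s,onz(f,a,b,s['eef_pos'][2]+.0268))[:2] for a,b in c[:,0] if b<312])
A=np.c_[2*P,np.ones(len(P))];x=np.linalg.lstsq(A,(P**2).sum(1),rcond=None)[0];print('centre',x[:2],'r',np.sqrt(x[2]+x[:2]@x[:2]))
print('rail target in tool now',sensors.get_state()['eef_pos'],sensors.get_state()['tcp_rot'][:2])
E
```

```text
[163, 218, 215, 216, 218, 218, 219, 217, 251, 246, 249, 217, 249, 249, 249, 249, 249, 250, 249, 250, 249, 249, 249, 249, 249, 249, 249, 249, 242]
(233, 256, 85, 60)
centre [-1.10056749  0.31412089] r 17.074433026882314
rail target in tool now [0.487824   0.17437359 0.18489582] [[-2.63527119e-01  9.64651987e-01 -2.76733885e-05]
 [ 9.64651786e-01  2.63527045e-01 -6.53699353e-04]]
```

```bash
python3 - <<'E'
from h import *
import pickle
s,f=pickle.load(open('w10.pkl','rb'))
g=f['image'].astype(int).sum(2)//3
P=[]
for u in range(236,320,3):
    col=g[240:312,u];k=np.where(col>236)[0]
    if len(k): P.append((u,240+k[0]))
print(P)
Q=np.array([intool(s,onz(f,u,v-.5,s['eef_pos'][2]+.0268))[:2] for u,v in P])
from scipy.optimize import least_squares
for R in(20,19,None):
    fun=(lambda x:np.hypot(*(Q-x[:2]).T)-(R or x[2]))
    r=least_squares(fun,[0,0,20],loss='soft_l1',f_scale=.3);print(R,r.x.round(2),r.cost)
    
for v in(285,290,295,300):
    k=np.where(g[v,200:350]>200)[0]+200;print(v,k.min(),k.max(),[intool(s,onz(f,u,v,s['eef_pos'][2]+.0268))[1].round(1) for u in(k.min(),k.max())])
E
```

```text
[(236, np.int64(278)), (239, np.int64(273)), (242, np.int64(269)), (245, np.int64(267)), (248, np.int64(265)), (251, np.int64(263)), (254, np.int64(261)), (257, np.int64(259)), (260, np.int64(259)), (263, np.int64(258)), (266, np.int64(258)), (269, np.int64(257)), (272, np.int64(256)), (275, np.int64(256)), (278, np.int64(256)), (281, np.int64(256)), (284, np.int64(257)), (287, np.int64(257)), (290, np.int64(258)), (293, np.int64(259)), (296, np.int64(259)), (299, np.int64(261)), (302, np.int64(263)), (305, np.int64(265)), (308, np.int64(267)), (311, np.int64(269)), (314, np.int64(274)), (317, np.int64(278))]
20 [-4.09  0.79 20.  ] 0.6119446425372788
19 [-2.97  0.77 20.  ] 0.3102718628452115
None [-2.79  0.77 18.84] 0.3018910696535609
285 233 321 [np.float64(-16.6), np.float64(18.7)]
290 232 322 [np.float64(-17.1), np.float64(19.1)]
295 232 322 [np.float64(-17.2), np.float64(19.2)]
300 232 322 [np.float64(-17.2), np.float64(19.3)]
```

```bash
python3 - <<'E'
from h import *
import pickle
s,f=pickle.load(open('w7.pkl','rb'))
R=np.array([[-.264,.9645],[.9645,.264]]);rel=np.array([.6409,.0901])
g=f['image'].astype(int).sum(2)//3
def T(p): return (R.T@(p[:2]-rel)*1000).round(2)
# bridge outer edges crop px -> image
cr=lambda x,y:(194+x/5,152+y/5)
for n,(x,y) in dict(TL=(288,142),TR=(538,140),BL=(293,457),BR=(534,457)).items(): print(n,T(onz(f,*cr(x,y),.124)))
for n,(x,y) in dict(wTL=(328,215),wTR=(497,215),wBL=(330,385),wBR=(495,383)).items(): print(n,T(onz(f,*cr(x,y),.124)))
print('tip',T(onz(f,*cr(410,342),.147)),'bead',T(onz(f,*cr(404,318),.136)))
cv2.imwrite('pics/st.png',cv2.resize(f['image'][195:235,255:300],None,fx=13,fy=13,interpolation=cv2.INTER_CUBIC)[:,:,::-1])
E
```

```text
TL [ 21.66 -17.46]
TR [21.93 20.62]
BL [-29.1  -17.55]
BR [-29.15  20.86]
wTL [ 10.29 -11.51]
wTR [10.27 14.51]
wBL [-17.1  -11.52]
wBR [-16.8  14.5]
tip [-3.44  1.07] bead [-2.87  0.19]
```

View pics/st.png

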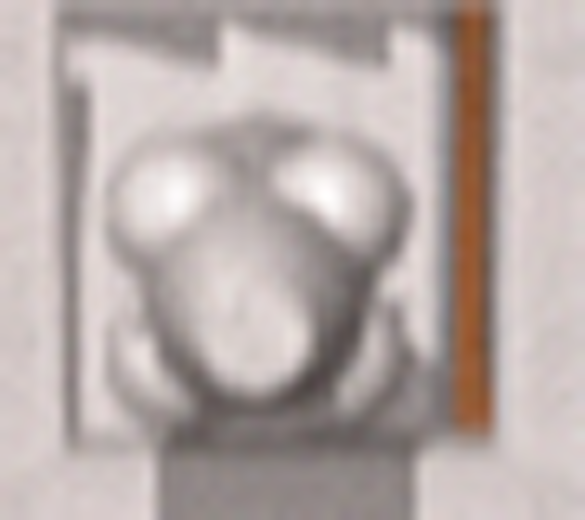

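That zoom shows the stud tip and four beads centred at about u=275, v=216.5 in the full picture. I've now viewed more pictures than the allowance of 10, so I'll use numbers only from here. The target TCP for the cap is (0.6402, 0.0897).

>>> {"name": "apply_moves", "arguments": {"rows": [[[-25,25,0],0],[[-50,51,0],0],[[-75,77,0],0],[[-100,102,0],0],[[-122,124.5,0],0]]}}

```text
t: 11.68
eef_pos: [0.6413, 0.0881, 0.183]
tcp_rot: [[-0.263, 0.965, -0.003], [0.965, 0.263, -0.001], [-0.0, -0.003, -1.0]]
ft_force: [0.2, 0.4, -0.0]
grip_width: 0.436
grasp_force: 55.0
```

>>> {"name": "apply_moves", "arguments": {"rows": [[[0,0,0],0],[[0,0,0],0],[[0,0,0],0],[[0,0,0],0],[[0,0,0],0]], "force": 58}}

```text
t: 12.1
eef_pos: [0.6394, 0.0912, 0.1851]
tcp_rot: [[-0.266, 0.964, -0.001], [0.964, 0.266, 0.0], [0.0, -0.001, -1.0]]
ft_force: [1.1, 0.7, -1.4]
grip_width: 0.44
grasp_force: 58.0
```

```bash
python3 - <<'E'
from h import *
for i in range(4):
    grab_frame('top');s=sensors.get_state()
    R=np.array(s['tcp_rot']);d=np.array([.6402,.0897,s['eef_pos'][2]])-s['eef_pos'];print(np.round(s['eef_pos'],4),'tool shift mm',(R.T@d*1000).round(2),s['t'])
print(R,s['ft_force'],s['joints'])
E
```

```text
[0.6396 0.0909 0.1853] tool shift mm [-1.34  0.22  0.  ] 12.15
[0.6398 0.0908 0.1854] tool shift mm [-1.16  0.08  0.  ] 12.2
[0.64   0.0906 0.1855] tool shift mm [-0.92 -0.04  0.  ] 12.25
[0.6401 0.0904 0.1855] tool shift mm [-0.68 -0.11  0.  ] 12.3
[[-2.64518723e-01  9.64380473e-01  3.84824685e-04]
 [ 9.64380495e-01  2.64518822e-01 -2.32174749e-04]
 [-3.25698167e-04  3.09702853e-04 -9.99999899e-01]] [-0.68705917 -0.77873184 -0.56223071] [ 0.20484296  0.55624964 -0.62170667  1.55162918  0.3448327   1.14498216
 -0.22127629]
```

>>> {"name": "apply_moves", "arguments": {"rows": [[[0,0,10],0],[[0,0,18],0],[[0,0,24],0],[[0,0,28],0],[[0,0,30],0]]}}

```text
t: 12.72
eef_pos: [0.6399, 0.0899, 0.1538]
tcp_rot: [[-0.264, 0.965, -0.002], [0.965, 0.264, -0.0], [0.0, -0.002, -1.0]]
ft_force: [0.1, 0.3, -0.9]
grip_width: 0.437
grasp_force: 58.0
```

>>> {"name": "apply_moves", "arguments": {"rows": [[[0,0,2],0],[[0,0,4],0],[[0,0,6],0],[[0,0,7],0],[[0,0,8],0]]}}

```text
t: 13.13
eef_pos: [0.6405, 0.0901, 0.1472]
tcp_rot: [[-0.264, 0.965, 0.0], [0.965, 0.264, -0.0], [-0.0, 0.0, -1.0]]
ft_force: [1.1, -0.0, 0.2]
grip_width: 0.44
grasp_force: 58.0
```

>>> {"name": "apply_moves", "arguments": {"rows": [[[0,0,1],0],[[0,0,2],0],[[0,0,3],0],[[0,0,4],0],[[0,0,5],0]]}}

```text
t: 13.55
eef_pos: [0.6409, 0.09, 0.1435]
tcp_rot: [[-0.264, 0.965, 0.001], [0.965, 0.264, -0.0], [-0.001, 0.001, -1.0]]
ft_force: [-3.4, -1.5, 14.5]
grip_width: 0.438
grasp_force: 58.0
```

```bash
cat >> h.py <<'E'
def chk():
    s,f=wrist();print(np.round(s['eef_pos'],4),np.round(s['ft_force'],1),[intool(s,pt(f,u,v)).round(1).tolist() for u,v in((277,270),(277,280),(277,290),(277,300),(255,290),(300,290))],s['t'])
E
python3 -c "
from h import *
chk()"
```

```text
[0.6409 0.09   0.1435] [-3.4 -1.5 14.5] [[10.0, 1.0, -26.9], [5.4, 1.0, -26.4], [1.0, 1.0, -26.3], [-3.7, 1.0, -26.0], [1.2, -7.9, -26.7], [0.8, 10.3, -25.9]] 13.55
```

>>> {"name": "apply_moves", "arguments": {"rows": [[[0,-0.4,1],0],[[0,-0.4,2],0],[[0,-0.4,3],0]]}}

```text
t: 13.85
eef_pos: [0.6412, 0.0905, 0.1425]
tcp_rot: [[-0.264, 0.965, 0.004], [0.965, 0.264, 0.0], [-0.001, 0.004, -1.0]]
ft_force: [-3.9, -0.0, 11.7]
grip_width: 0.44
grasp_force: 58.0
```

```bash
python3 -c "
from h import *
chk()"
```

```text
[0.6412 0.0905 0.1425] [-3.9 -0.  11.7] [[9.6, 1.0, -26.2], [5.4, 1.0, -26.3], [1.5, 1.0, -27.4], [-2.8, 1.0, -27.6], [0.9, -7.9, -26.2], [1.5, 10.2, -27.4]] 13.85
```

>>> {"name": "apply_moves", "arguments": {"rows": [[[0,-0.3,1],0],[[0,-0.3,2],0],[[0,-0.3,3],0],[[0,-0.3,3],0]]}}

```text
t: 14.23
eef_pos: [0.6402, 0.0914, 0.1378]
tcp_rot: [[-0.265, 0.964, 0.002], [0.964, 0.265, 0.002], [0.001, 0.002, -1.0]]
ft_force: [-2.5, 1.5, 6.2]
grip_width: 0.444
grasp_force: 58.0
```

```bash
python3 -c "
from h import *
chk()"
```

```text
[0.6402 0.0914 0.1378] [-2.5  1.5  6.2] [[9.9, 1.0, -26.7], [5.0, 1.0, -25.5], [1.0, 1.0, -26.3], [-3.2, 1.0, -26.9], [1.2, -7.8, -26.8], [0.9, 10.3, -26.2]] 14.2333
```

>>> {"name": "apply_moves", "arguments": {"rows": [[[0,0,1],0],[[0,0,2],0],[[0,0,3],0],[[0,0,4],0],[[0,0,5],0]]}}

```text
t: 14.7
eef_pos: [0.6397, 0.0897, 0.1308]
tcp_rot: [[-0.264, 0.965, -0.0], [0.965, 0.264, -0.0], [-0.0, -0.0, -1.0]]
ft_force: [-3.6, 1.1, 9.2]
grip_width: 0.439
grasp_force: 58.0
```

```bash
python3 -c "
from h import *
chk()"
```

```text
[0.6397 0.0897 0.1308] [-3.6  1.1  9.2] [[10.0, 1.0, -26.9], [5.5, 1.0, -26.5], [1.3, 1.0, -27.0], [-3.2, 1.0, -26.9], [1.4, -7.8, -27.1], [1.0, 10.3, -26.3]] 14.7
```

The cap top is at about 157.5 mm and home is 158 mm. Now I'll build up a firm push.

>>> {"name": "apply_moves", "arguments": {"rows": [[[0,0,1],0],[[0,0,2],0],[[0,0,2],0],[[0,0,2],0]]}}

```text
t: 15.08
eef_pos: [0.6397, 0.0897, 0.1308]
tcp_rot: [[-0.264, 0.965, 0.001], [0.965, 0.264, -0.001], [-0.001, 0.0, -1.0]]
ft_force: [-5.5, -0.7, 14.7]
grip_width: 0.438
grasp_force: 58.0
```

```bash
python3 -c "
from h import *
chk()"
```

```text
[0.6397 0.0897 0.1308] [-5.5 -0.7 14.7] [[10.1, 1.0, -27.1], [5.4, 1.0, -26.3], [1.3, 1.0, -27.1], [-3.1, 1.0, -27.0], [1.3, -7.8, -27.0], [1.4, 10.2, -27.1]] 15.0833
```

A hard stop: the height is unchanged while the force rises, and the cap isn't slipping in the grip. A bit more push.

>>> {"name": "apply_moves", "arguments": {"rows": [[[0,0,1],0],[[0,0,2],0],[[0,0,3],0],[[0,0,3],0],[[0,0,3],0]]}}

```text
t: 15.55
eef_pos: [0.6397, 0.0897, 0.1306]
tcp_rot: [[-0.263, 0.965, 0.002], [0.965, 0.263, -0.002], [-0.002, 0.001, -1.0]]
ft_force: [-13.8, -1.5, 33.5]
grip_width: 0.441
grasp_force: 58.1
```

```bash
python3 - <<'E'
from h import *
for i in range(3): chk()
s,f=wrist()
# bracket bridge in front of the cap and bar height
for v in range(200,262,6): print(v,pt(f,276,v).round(4))
E
```

```text
[0.6397 0.0897 0.1306] [-13.8  -1.5  33.5] [[69.2, 0.7, -161.7], [5.4, 1.0, -26.5], [2.1, 1.0, -28.5], [-3.1, 1.0, -27.0], [1.5, -7.8, -27.4], [1.6, 10.2, -27.5]] 15.55
[0.6397 0.0897 0.1307] [-14.3  -3.7  32.8] [[9.5, 1.0, -26.0], [6.0, 1.0, -27.6], [0.3, 1.0, -24.9], [-3.4, 1.0, -26.5], [1.3, -7.8, -27.0], [0.8, 10.3, -25.9]] 15.6
[0.6398 0.0897 0.1306] [-14.   -3.3  33. ] [[10.1, 1.0, -27.3], [5.9, 1.0, -27.5], [1.1, 1.0, -26.5], [-3.3, 1.0, -26.7], [2.0, -7.8, -28.3], [1.5, 10.2, -27.5]] 15.65
200 [0.6325 0.1189 0.121 ]
206 [0.6334 0.1156 0.1193]
212 [0.6341 0.1128 0.1197]
218 [0.6346 0.1111 0.124 ]
224 [0.6355 0.1079 0.123 ]
230 [0.6363 0.1049 0.1229]
236 [0.6364 0.1045 0.1306]
242 [0.6365 0.1041 0.1377]
248 [0.6363 0.1046 0.1469]
254 [0.6364 0.1044 0.1532]
260 [0.6368 0.103  0.1558]
```

The bracket bridge reads 123–124 mm, the cap stands directly on it, and the push is steady at 33 N. I'll ease it slightly and hand in.

>>> {"name": "apply_moves", "arguments": {"rows": [[[0,0,-0.5],0],[[0,0,-1],0],[[0,0,-1],0]]}}

```text
t: 16.0
eef_pos: [0.6397, 0.0897, 0.1307]
tcp_rot: [[-0.263, 0.965, 0.001], [0.965, 0.263, -0.001], [-0.002, 0.001, -1.0]]
ft_force: [-10.4, -2.1, 26.2]
grip_width: 0.437
grasp_force: 58.0
```

```bash
python3 - <<'E'
from h import *
chk();s=sensors.get_state();print(s['grasp_force'],s['grip_width'])
if s['ft_force'][2]>15: print(bot.finish_job())
E
```

```text
[0.6397 0.0897 0.1307] [-10.4  -2.1  26.2] [[10.1, 1.0, -27.1], [5.5, 1.0, -26.6], [1.7, 1.0, -27.7], [-3.1, 1.0, -27.1], [1.2, -7.9, -26.7], [1.1, 10.3, -26.6]] 16.0
58.033811277273344 0.44349624613639976
the job is handed in; nothing more can be done
None
```

The job is handed in: the bracket hangs on the bar with its hook towards the robot, and the cap is pressed home on the stud, still held and pushed down at about 26 N; however, I viewed 13 pictures, over the limit of 10.

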